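# Hold the thermoreactor's sprung lid at the cooling mark

### The arm

A 6-joint arm with a two-finger parallel gripper is mounted at the origin on the work surface. World frame = base frame: x ahead of the robot, y to its left, z up, the work surface at z = 0. Lengths are in mm, angles in degrees, forces in N, time in s.
With the tool pointing down it reaches from about 350 to 850 mm from the base axis. Payload 8.1 kg.
Tool frame: the origin (TCP) lies midway between the tips of the shut fingers; the grasp point (between the pads) lies 19 mm behind it (r.grasp_offset is the distance from the TCP to the grasp point, in mm); z points along the fingers, x is the direction in which the jaws open and shut, and the axes are right-handed (so a half turn about z gives the same grasp; the last joint's range is limited). The gripper opens to 85 mm and grips with 20 to 120 N. Pads are 22 mm wide; open, the fingers measure 114 mm over their backs; the gripper's body (76 mm by 85 mm) begins 54 mm behind the grasp point. The pads swing forward as they close: fully open they stand 13 mm farther back than shut.
Start: joints at [69.362, 7.471, 85.268, -0, 87.261, -4.893], TCP at [162.791, 577.498, 203.992] pointing down, gripper open.
Joint ranges: [-169.43, 169.43], [-51.17, 129.36], [1.28, 143.12], [-76.62, 256.62], [0, 156.53], [-152.29, 152.29]. Speed limits (degrees/s): [136.94, 136.94, 159.86, 180, 180, 180].

### API

Orientations are given as [roll, pitch, yaw] about the fixed x, y, z axes, in that order (R = Rz(yaw) Ry(pitch) Rx(roll)).
In Python, from bench import r, optics, hand_in gives the robot as it stands.
- The arm moves only by the shell command python3 -m pendant 'ROWS' [FORCE]. ROWS is JSON, a list of rows, each a list of 5 numbers: the opening, from 0 (shut) to 1 (fully open), then the shift along the tool's x, y, z in mm, then the turn about the tool's z in degrees. A call has 1 to 10 rows; each row shifts and turns the commanded pose from where the row before left it, along the tool's axes as they then stand; what a row does not reach is not made up. A row lasts 1/10 s, in which the tool goes at most 50 mm and 8.59 degrees, less where a joint would pass 70% of its speed; a pose out of reach is approached as far as the arm can. A call with a gripper value outside its range is refused whole. The fingers move at their own pace and stop on an object; FORCE is the grip in N (left out, the last holds). Time passes only in rows, so rows that do not move let the fingers close. It gives the time, the measured TCP pose, the force and the opening at its end, in the units of the state.
- r.sense(): the state, without advancing time (a new reading comes with each control period).
- optics.snapshot(name): name is "side" or "top"; returns (picture, depth): 480x640x3 uint8, blue, green, red; 480x640 float32, mm along the optical axis (not along the pixel's ray), 0 where there is no reading.
- optics.camera_params(name): a dict with "camera_matrix" (3x3 intrinsics, pixels), "k1" (the pictures are not rectified: a ray, as slopes to the right and down, at radius r is drawn at 1 + k1 r^2 times it, then the intrinsics apply), "eye" and "orientation" of the camera in the world. Camera axes: x right, y down, z forward; pixel columns grow to the right and rows downward; lengths in mm; the calibration is good to about 2 mm. A picture is of the moment at which its call begins. camera_params takes no time and is no camera call.
- hand_in(): hands the job in, once; it reports no verdict.
Trained networks look in the newest picture that a camera, given by its name, has taken for a name from the list of things; names that differ only in an ending like _2 or _b are one class to them, and where a whole thing is asked for, a point or a joint stands for the part that bears it (a point fixed in the world has none). Each returns a list of dicts, best first, with "score" (0 to 1); they miss things now and then, are a little off and sometimes report something else, mostly with a low value. They report only what shows in the picture. A call takes as long as a camera call.
- optics.search_frame(camera, query): "at" ([x, y, z] in mm, in world coordinates, good to about 4 mm: the middle of the surface that is visible of it).
The state is a dict: "time": time; "joint_pos": joint angles; "qd": joint speeds; "joint_efforts": joint torques, N m; "tool_pos": TCP position; "tcp_rot": TCP orientation; "ft_force": force on the tool from outside, world axes, zero at the start; "wrist_torque": the same for the moment, N m; "finger_gap": finger opening in mm.
Only numpy, scipy, OpenCV 4.12 (cv2) and the standard library are available. Lean on these libraries where they do the work, as an engineer would, in place of code of your own. Each camera call takes 0.05 s, during which the arm holds its last target. There are 200 camera calls.

### The job

The digestion run in the thermoreactor is over and its hot vials must cool without a cold draught: take the sprung lid by the bar handle on its top, raise it slowly until the pointer on the lid's side is in line with the brass setting pointer on the quadrant, and stop there, not swinging on past it. The lid shuts itself, so keep holding it steady by the handle: finish while still holding it at the mark. Do not let the lid snap back, leave the setting pointer where it is set, and leave the glassware and other things on the bench alone.

Things in the scene. Friction and masses are not known exactly. Their poses are not given: they have to be found in the camera images.
- reactor: Thermoreactor (heats capped vials): white housing 290 long (x) x 200 wide (y), 115 high to the rim, fixed. Origin: centre of its underside, z up. Front with sloping panel faces its -x (roughly world -y); the lid covers the rear 200, hinged along y at the rear top edge. The lid quadrant, a light metal arc, stands on its -y side, 104 to 124 from the middle, up to 105 above the rim and 105 ahead of the hinge.
- lid (a joint): Angle of the lid, rad: 0 shut, growing as it opens, up to 1.5. It rises about the reactor's +y axis at the hinge. A hinge spring and its weight shut it: lifting at the handle takes about 4 to 8 N along its arc (the lid's mass varies); let go, it snaps shut.
- lid_hinge (a point): Point on the hinge axis in the middle of the lid's width, 135 behind the reactor's origin (its +x) and 115 above the bench. Its axes are those of the lid: x points away from the lid's front edge to the rear, y along the hinge, z out of the lid's top when shut.
- lid_handle (a point): Round steel bar handle on the lid's top (lid_c0 in the rules): 12 in diameter, 124 long along the hinge direction (its y), on two posts 110 apart, 36 clear under the bar. Origin: centre of the bar. With the lid shut it lies 165 ahead of the hinge axis, 87 above it, 35 behind the lid's front edge. The bar can turn between gripping pads. The grey lid is a hood 200 long, 190 wide, 45 high.
- lid_pointer (a point): Tip of the bright steel pointer blade fixed to the lid's -y side, 121 from the hinge axis, 112 to the -y side of the lid's middle. Axes as the lid's. It points at the hinge and sweeps round just outside the quadrant as the lid rises.
- setting_pointer (a joint): Setting of the brass pointer on the quadrant, rad, on the lid's scale: the two pointers stand tip to tip, in line, when lid equals this value. Set anywhere from 0.30 to 0.62 (about 17 to 36 degrees); clamped by a thumb nut, it does not move unless knocked.
- setting_tip (a point): Outer tip of the brass setting pointer, 120 from the hinge axis, 112 to the -y side of the lid's middle. It turns about the hinge axis; its axes are parallel to the lid's when the lid is at the mark.
- beaker: a bystander, to be left alone: glass beaker, 70 in diameter, 95 high, in front of the reactor. Origin: centre of its underside.
- flask: a bystander, to be left alone: glass conical flask, 64 in diameter, 105 high, in front of the reactor. Origin: centre of its underside.
- reagent_bottle: a bystander, to be left alone: amber bottle, 72 in diameter, 150 high, behind the reactor's hinge. Origin: centre of its underside.
- vial_rack: a bystander, to be left alone: white rack of capped vials, 70 x 140, 74 high, on the reactor's quadrant side. Origin: centre of its underside.
- pipette_bulb: a bystander, to be left alone: red rubber pipette bulb, 48 in diameter, 95 long, lying behind the reactor's hinge. Origin: under its ball, on the bench.
- paper_roll: a bystander, to be left alone: paper roll, 110 in diameter, 100 high, standing off to the right. Origin: centre of its underside.
- tip_box: a bystander, to be left alone: box of pipette tips, 120 x 85, 70 high, off to the left. Origin: centre of its underside.

How it is judged (in metres and radians):
On the way, in this order (a step that is already met when the one before it is completed fails the run):
1. the lid, held by its handle, is raised off its seat (value of joint lid above 0.08 rad and contact force between lid_c0 and the fingers above 2 N), for 0.1 s.
2. the lid's pointer is brought in line with the setting pointer and held there at rest for a second (angle between the x axis of lid_pointer and the x axis of setting_tip, either way round below 0.07 rad and contact force between lid_c0 and the fingers above 2 N and velocity of joint lid between -0.06 and 0.06 rad/s), for 1 s.
At the end, for the whole second after the job is handed in: The lid stands within 0.07 rad (4 degrees) of the setting pointer, at rest (under 0.06 rad/s), carried by the fingers on its bar handle (more than 2 N), and the setting pointer is where it was set (within 6 mm) (all of step 2 and distance of setting_tip from where it was at the start of the episode below 0.006 m); the arm keeps its last pose, push and grip.
It fails at once if the lid is swung past the setting pointer by more than about 8 degrees (z of lid_pointer in the frame of setting_tip above 0.018 m).
It fails at once if the lid is flung up or snaps back (faster than 1.5 rad/s) (velocity of joint lid above 1.5 rad/s or velocity of joint lid below -1.5 rad/s).
It fails at once if the setting pointer is knocked from its setting (distance of setting_tip from where it was at the start of the episode above 0.006 m).
It fails at once if something else on the bench is pushed by more than 25 mm (distance of any of beaker, flask, reagent_bottle, vial_rack, pipette_bulb, paper_roll, tip_box from where it was at the start of the episode above 0.025 m).
It also fails if it takes over 37 s, if anything falls off the work surface, if the arm or the gripper's body presses on something with over 40 N, if the wrist force passes 120 N, or if a joint passes its speed limit or range.

## Working session

There is one attempt and no reset: what is moved stays moved. The work goes in short steps, Python scripts to look and compute and a shell command to move; the robot and the scene stay as the last step left them, time stands still between calls to the robot, and variables do not carry over. Pictures are saved under pics/ and viewed, about 8 in all and at most 12, crops included, and the job is handed in when it is done.

```bash
ls; mkdir -p pics; python3 - <<'E'
from bench import r, optics
import cv2
s=r.sense(); print({k:s[k] for k in ('time','tool_pos','tcp_rot','ft_force','finger_gap')}, r.grasp_offset)
for c in('side','top'):
    p,d=optics.snapshot(c); cv2.imwrite(f'pics/{c}0.png',p); q=optics.camera_params(c); print(c,q)
    for n in('reactor','lid_handle','lid_pointer','setting_tip','lid_hinge'):
        print(n,[(x['score'],x['at']) for x in optics.search_frame(c,n)][:2])
E
```

```text
pics
{'time': 0.0, 'tool_pos': array([162.57693822, 576.92788682, 202.93156896]), 'tcp_rot': array([-1.79990598e+02,  1.06637048e-01,  7.42536868e+01]), 'ft_force': array([-0.33468132,  0.04294261,  0.84761711]), 'finger_gap': 85.01696325058313} 18.700000000000003
side {'camera_matrix': array([[559.4661349 ,   0.        , 329.86651681],
       [  0.        , 559.4661349 , 247.73805841],
       [  0.        ,   0.        ,   1.        ]]), 'k1': -0.055867557617560064, 'eye': array([ 288.88329458, -827.35212427, 1195.36514829]), 'orientation': array([-1.40501912e+02,  1.36204324e-01, -2.09866589e+01])}
reactor [(0.59, [517.1, -42.9, 162.1]), (0.55, [510.2, -100.6, 150.5])]
lid_handle [(0.79, [522.0, -38.9, 163.0])]
lid_pointer [(0.66, [519.6, -41.8, 160.3])]
setting_tip [(0.46, [643.3, -1.1, 164.3]), (0.44, [606.3, 205.5, 31.3])]
lid_hinge [(0.93, [514.1, -39.5, 157.4])]
top {'camera_matrix': array([[563.75219573,   0.        , 318.9585479 ],
       [  0.        , 563.75219573, 238.12830953],
       [  0.        ,   0.        ,   1.        ]]), 'k1': -0.1745868896134741, 'eye': array([ 470.53232832,   11.57589893, 1311.55115743]), 'orientation': array([-174.14557853,    0.35903205,  -91.13296092])}
reactor [(0.68, [523.8, -41.2, 160.0]), (0.43, [523.6, -13.5, 161.4])]
lid_handle [(0.93, [521.9, -11.1, 155.9]), (0.62, [519.9, -39.3, 160.3])]
lid_pointer [(0.96, [523.7, -16.2, 162.9]), (0.46, [639.1, -3.3, 167.3])]
setting_tip [(0.5, [643.4, 2.3, 164.9])]
lid_hinge [(0.83, [523.1, -13.0, 157.5]), (0.21, [523.1, -39.9, 156.8])]
```

View pics/side0.png

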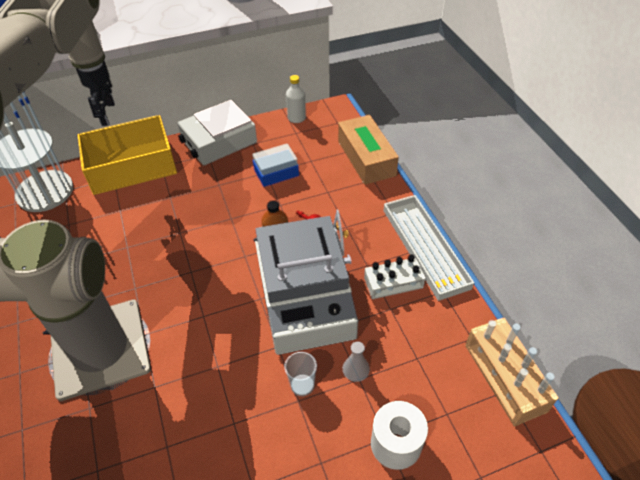

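View pics/top0.png

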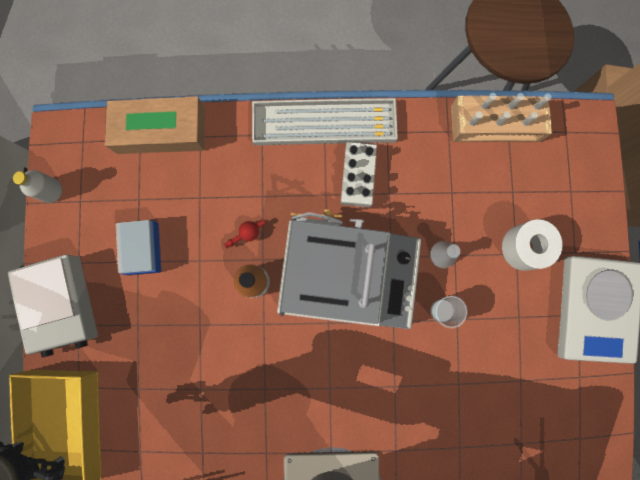

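The side picture shows the reactor at about (305,280), with its handle bar from (278,273) to (332,262) and its quadrant at about (340,230). In the top picture the bar runs from (377,246) to (363,304). The beaker and flask are in front, and the bottle and bulb are behind the hinge. Next I'll zoom in.

```bash
cat > h.py <<'E'
import numpy as np, cv2
from scipy.spatial.transform import Rotation as R
from bench import r, optics
def cam(c):
    q=optics.camera_params(c); return q['camera_matrix'],q['k1'],np.array(q['eye']),R.from_euler('xyz',q['orientation'],degrees=True).as_matrix()
def ray(c,u,v):
    K,k,e,M=cam(c); D=np.array([k,0,0,0,0.])
    p=cv2.undistortPoints(np.array([[[u,v]]],float),K,D,None,None)[0,0]
    return e, M@np.array([p[0],p[1],1.])
def at_z(c,u,v,z):
    e,d=ray(c,u,v); return e+d*(z-e[2])/d[2]
def at_d(c,u,v,dep):
    e,d=ray(c,u,v); return e+d*dep
def proj(c,P):
    K,k,e,M=cam(c); Q=(np.atleast_2d(P)-e)@M
    return cv2.projectPoints(Q,np.zeros(3),np.zeros(3),K,np.array([k,0,0,0,0.]))[0][:,0]
E
python3 - <<'E'
from h import *
p,d=optics.snapshot('side'); t,dt=optics.snapshot('top')
np.savez('d.npz',s=d,t=dt)
a=cv2.resize(p[195:355,245:385],None,fx=5,fy=5,interpolation=cv2.INTER_CUBIC)[:600]
cv2.imwrite('pics/sidec.png',cv2.resize(p[200:310,250:370],None,fx=5,fy=5,interpolation=cv2.INTER_CUBIC))
cv2.imwrite('pics/topc.png',cv2.resize(t[205:330,275:425],None,fx=4.8,fy=4.8,interpolation=cv2.INTER_CUBIC))
E
```

```text
(no output)
```

View pics/sidec.png

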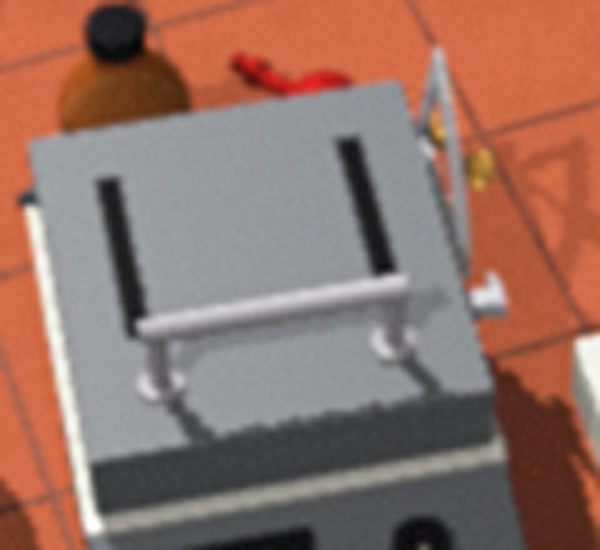

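View pics/topc.png

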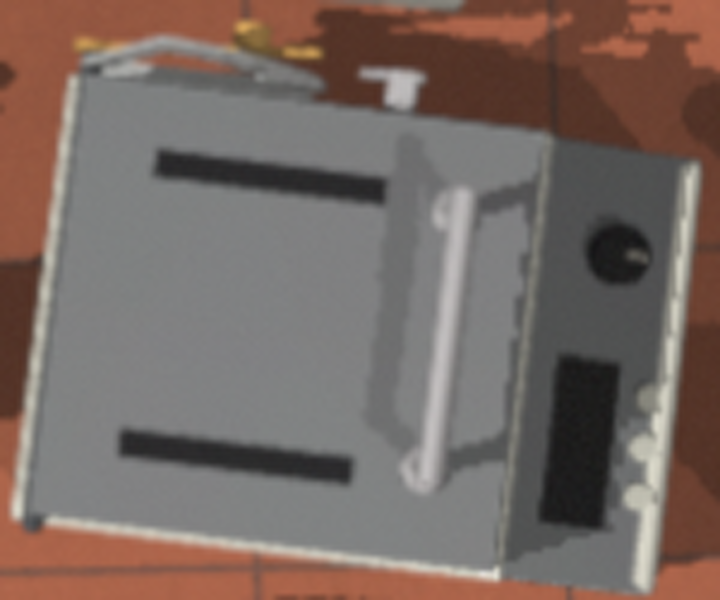

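The side crop shows the bar from crop (145,328) to (405,285), the lid pointer at (490,295) and the brass thumb nut at (480,165). In the top crop the bar runs from (463,188) to (425,488), the lid pointer's blade is at (360–425,73), and the brass arm runs from (75,45) to its tip at about (320,52). I'll fit the reactor pose and setting angle from both views.

```bash
cat >> h.py <<'E'
def pose(x,y,yaw):  # reactor -> world fn
    c,s=np.cos(yaw),np.sin(yaw); M=np.array([[c,-s,0],[s,c,0],[0,0,1]])
    return lambda P:(np.atleast_2d(P)@M.T)+np.array([x,y,0])
def lidpt(a,rad,y,z0=0): # a angle; point at radius along -x of hinge, tilted; z0 out of lid
    return np.array([135-rad*np.cos(a)+z0*np.sin(a), y,115+rad*np.sin(a)+z0*np.cos(a)])
E
python3 - <<'E'
from h import *
from scipy.optimize import least_squares
T=lambda u,v:(275+u/4.8,205+v/4.8); S=lambda u,v:(250+u/5,200+v/5)
# bar end pixels: (quadrant side y=-62),(+62)
obs=[('top',T(462,190),[-30,-62,204]),('top',T(425,485),[-30,62,204]),
('side',S(403,287),[-30,-62,204]),('side',S(145,327),[-30,62,204])]
corner=[('top',T(548,135),[-65,-95,160]),('top',T(500,575),[-65,95,160]),('side',S(490,390),[-65,-95,160]),('side',S(95,460),[-65,95,160]),('side',S(30,143),[135,95,160]),('side',S(403,83),[135,-95,160])]
for use in(obs,obs+corner):
    f=lambda p:np.concatenate([(proj(c,pose(*p)(P))[0]-q) for c,q,P in use])
    s=least_squares(f,[520,0,1.5],x_scale=[100,100,1]); print(s.x,np.degrees(s.x[2]),s.fun.round(1))
P=pose(*s.x)
for c,n in(('top',T),('side',S)):
    o=n(0,0);k=4.8 if c=='top' else 5
    f=lambda q:((proj(c,P(q))-o)*k).round(0).tolist()
    print(c,'lidptr0',f(lidpt(0,121,-112)),'hinge',f([135,-112,115]))
    for a in(.3,.38,.46,.54,.62):print(a,f(lidpt(a,120,-112)),f(lidpt(a,100,-112)),f(lidpt(a,20,-112)))
np.save('pose.npy',s.x)
print('bar',P([-30,0,202]),'depths',[np.load('d.npz')['t'][260:290:5,368]])
print(r.sense()['time'])
E
```

```text
[515.48313644 -48.95243196   1.41326931] 80.9743668597803 [ 0.8 -1.4  0.3 -0.4  0.2 -0.9 -2.4  0.1]
[515.54643031 -50.48266628   1.41527875] 81.08949940993986 [ 1.5 -1.5  1.1 -0.4  0.4 -0.5 -2.1  0.7  0.5 -1.6 -1.2 -1.2  0.3  0.2
 -2.8  0.5 -1.  -1.1 -0.5 -1. ]
top lidptr0 [[368.0, 78.0]] hinge [[99.0, 42.0]]
0.3 [[357.0, 65.0]] [[313.0, 61.0]] [[141.0, 45.0]]
0.38 [[351.0, 61.0]] [[308.0, 58.0]] [[140.0, 45.0]]
0.46 [[343.0, 57.0]] [[301.0, 54.0]] [[138.0, 44.0]]
0.54 [[333.0, 53.0]] [[292.0, 51.0]] [[136.0, 43.0]]
0.62 [[321.0, 48.0]] [[282.0, 47.0]] [[134.0, 43.0]]
side lidptr0 [[486.0, 312.0]] hinge [[433.0, 132.0]]
0.3 [[485.0, 257.0]] [[476.0, 235.0]] [[441.0, 152.0]]
0.38 [[484.0, 240.0]] [[475.0, 221.0]] [[441.0, 149.0]]
0.46 [[482.0, 222.0]] [[473.0, 206.0]] [[440.0, 146.0]]
0.54 [[480.0, 204.0]] [[472.0, 191.0]] [[440.0, 143.0]]
0.62 [[478.0, 184.0]] [[470.0, 175.0]] [[440.0, 140.0]]
bar [[510.8996869  -80.12061115 202.        ]] depths [array([1108.8391, 1096.6324, 1101.0432, 1102.591 , 1098.5232, 1097.87  ],
      dtype=float32)]
0.7
```

```bash
python3 - <<'E'
from h import *
d=np.load('d.npz')
for c,k,box in(('top','t',(350,240,385,312)),('side','s',(272,250,338,285))):
    dep=d[k]; L=[]
    for v in range(box[1],box[3]):
        for u in range(box[0],box[2]):
            if dep[v,u]>0: L.append(at_d(c,u,v,dep[v,u]))
    L=np.array(L); m=(L[:,2]>190)&(L[:,2]<225); Q=L[m]
    w=Q[:,:2]-np.median(Q[:,:2],0); U=np.linalg.svd(w-w.mean(0),full_matrices=False)[2][0]
    print(c,len(Q),'med',np.median(Q,0).round(1),'mid',((Q.max(0)+Q.min(0))/2).round(1),np.ptp(Q,0).round(1),'dir',np.degrees(np.arctan2(U[1],U[0])))
    print(' lid top',np.median(L[(L[:,2]<175)&(L[:,2]>145)][:,2]))
E
```

```text
top 379 med [509.5 -77.7 206.9] mid [510.6 -77.9 207.2] [119.7  28.7  15. ] dir 171.66072405529476
 lid top 160.13750759093955Traceback (most recent call last):
  File "<stdin>", line 7, in <module>
  File "h.py", line 13, in at_d
    e,d=ray(c,u,v); return e+d*dep
        ~~~^^^^^^^
  File "h.py", line 7, in ray
    K,k,e,M=cam(c); D=np.array([k,0,0,0,0.])
            ~~~^^^
  File "h.py", line 5, in cam
    q=optics.camera_params(c); return q['camera_matrix'],q['k1'],np.array(q['eye']),R.from_euler('xyz',q['orientation'],degrees=True).as_matrix()
ValueError: time passes only in moves, steps and waits
```

```bash
python3 -m pendant '[[1,0,0,-40,-6.8],[1,0,0,-45,0],[1,0,0,-15,0]]' 40
```

```text
time: 1.0
tool_pos: [163.3, 579.1, 310.0]
tcp_rot: [179.9, -0.4, 81.1]
ft_force: [0.2, 1.3, 1.0]
finger_gap: 85.5
```

```bash
python3 -m pendant '[[1,-37.3,27.8,0,0],[1,-37.3,27.8,0,0],[1,-37.3,27.8,0,0],[1,-37.3,27.8,0,0],[1,-37.3,27.8,0,0],[1,-37.3,27.8,0,0],[1,-37.3,27.8,0,0],[1,-37.3,27.8,0,0]]'; python3 -m pendant '[[1,-37.3,27.8,0,0],[1,-37.3,27.8,0,0],[1,-37.3,27.8,0,0],[1,-37.3,27.8,0,0],[1,-37.3,27.8,0,0],[1,-37.3,27.8,0,0],[1,-37.3,27.8,0,0],[1,-37.3,27.8,0,0]]'; python3 -m pendant '[[1,0,0,0,0],[1,0,0,0,0]]'
```

```text
time: 1.8
tool_pos: [336.6, 246.5, 304.1]
tcp_rot: [180.0, -0.0, 81.1]
ft_force: [1.4, 0.5, 0.0]
finger_gap: 85.2
time: 2.6
tool_pos: [510.0, -83.2, 304.0]
tcp_rot: [180.0, -0.0, 81.0]
ft_force: [0.6, 0.4, -0.1]
finger_gap: 85.7
time: 2.8
tool_pos: [509.3, -82.0, 303.3]
tcp_rot: [-179.9, -0.0, 80.9]
ft_force: [-0.2, -0.3, 0.9]
finger_gap: 85.3
```

```bash
python3 -m pendant '[[1,2.5,1.5,30,-0.4],[1,0,0,40,0],[1,0,0,35,0],[1,0,0,15,0],[1,0,0,0,0],[1,0,0,0,0]]'; python3 - <<'E'
from h import *
p,d=optics.snapshot('side'); 
cv2.imwrite('pics/s2.png',cv2.resize(p[180:320,245:385],None,fx=4.2,fy=4.2,interpolation=cv2.INTER_CUBIC))
E
```

```text
time: 3.4
tool_pos: [511.9, -78.5, 185.8]
tcp_rot: [179.9, 0.0, 81.5]
ft_force: [0.4, -0.2, 0.3]
finger_gap: 85.9
```

View pics/s2.png

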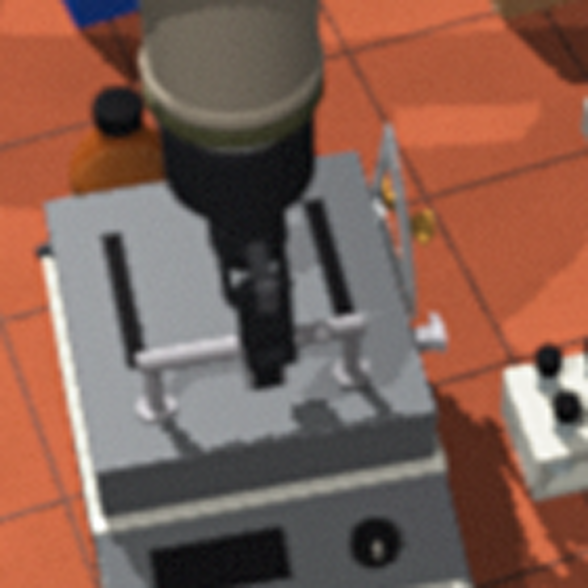

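The gripper straddles the bar near its middle, around (265,350), with the front finger ahead of the bar. Closing with moderate force.

```bash
python3 -m pendant '[[0,0,0,2,0],[0,0,0,0,0],[0,0,0,0,0],[0,0,0,0,0],[0,0,0,0,0],[0,0,0,0,0]]' 60; python3 -m pendant '[[0,0,0,0,0],[0,0,0,0,0],[0,0,0,0,0]]'
```

```text
time: 4.05
tool_pos: [511.2, -79.0, 182.0]
tcp_rot: [-180.0, 0.0, 81.5]
ft_force: [-0.1, 0.5, -0.5]
finger_gap: 0.3
time: 4.35
tool_pos: [511.2, -79.0, 182.0]
tcp_rot: [-180.0, 0.0, 81.5]
ft_force: [0.6, -0.1, 0.0]
finger_gap: -0.3
```

The fingers closed fully (gap about 0), so the bar isn't between the pads. I'll look before doing anything else.

```bash
python3 - <<'E'
from h import *
p,d=optics.snapshot('side'); q,e=optics.snapshot('top')
a=cv2.resize(p[215:300,265:345],None,fx=5,fy=5,interpolation=cv2.INTER_CUBIC)
b=cv2.resize(q[225:310,330:410],None,fx=5,fy=5,interpolation=cv2.INTER_CUBIC)
cv2.imwrite('pics/s3.png',np.hstack([a,b])[:, :800])
E
```

```text
(no output)
```

View pics/s3.png

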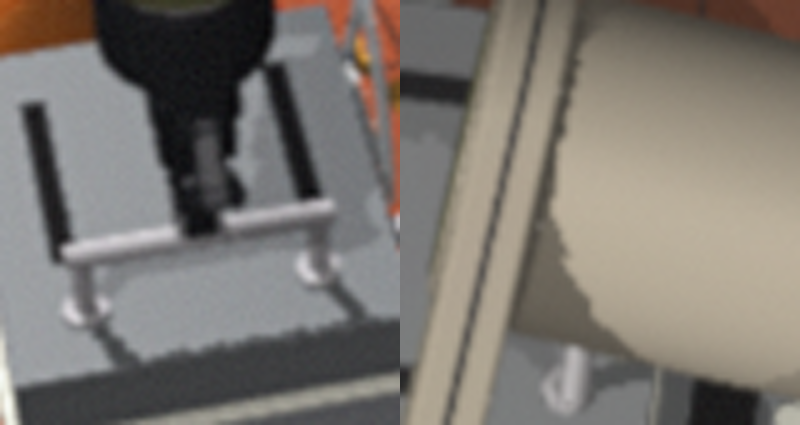

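```bash
python3 - <<'E'
from h import *
p,d=optics.snapshot('side'); s=r.sense()
c=lambda P:((proj('side',P)-[265,215])*5).round().tolist()
t=np.array(s['tool_pos']); print(t,s['tcp_rot'],s['finger_gap'],s['ft_force'])
print('tcp',c(t),'+19',c(t+[0,0,19]),'+40',c(t+[0,0,40]),'bar',c([511,-79,202]), 'ends',c([511-61,-79+9.5,202]),c([511+61,-79-9.5,202]))
for v in range(248,268,2): print(v,[tuple(at_d('side',u,v,d[v,u]).round(0).astype(int)) if d[v,u]>0 else 0 for u in (299,304,307,310,315)])
E
```

```text
[511.24308164 -78.97211474 181.96577208] [-1.79997106e+02  2.37143704e-04  8.14532687e+01] -0.031740726045337606 [-0.32643625  0.13267648  0.38333381]
tcp [[197.0, 260.0]] +19 [[196.0, 234.0]] +40 [[194.0, 205.0]] bar [[195.0, 233.0]] ends [[60.0, 256.0]] [[329.0, 211.0]]
248 [(np.int64(498), np.int64(-91), np.int64(270)), (np.int64(499), np.int64(-124), np.int64(307)), (np.int64(505), np.int64(-128), np.int64(308)), (np.int64(548), np.int64(-12), np.int64(159)), (np.int64(559), np.int64(-18), np.int64(161))]
250 [(np.int64(498), np.int64(-89), np.int64(261)), (np.int64(500), np.int64(-122), np.int64(298)), (np.int64(504), np.int64(-131), np.int64(306)), (np.int64(512), np.int64(-124), np.int64(294)), (np.int64(557), np.int64(-22), np.int64(158))]
252 [(np.int64(498), np.int64(-90), np.int64(255)), (np.int64(497), np.int64(-131), np.int64(303)), (np.int64(502), np.int64(-134), np.int64(303)), (np.int64(508), np.int64(-135), np.int64(302)), (np.int64(555), np.int64(-29), np.int64(159))]
254 [(np.int64(499), np.int64(-83), np.int64(239)), (np.int64(496), np.int64(-134), np.int64(300)),
[... 887 characters left out ...]
, np.int64(-78), np.int64(205)), (np.int64(510), np.int64(-81), np.int64(203)), (np.int64(517), np.int64(-82), np.int64(202)), (np.int64(523), np.int64(-85), np.int64(203)), (np.int64(536), np.int64(-83), np.int64(195))]
264 [(np.int64(498), np.int64(-82), np.int64(203)), (np.int64(510), np.int64(-81), np.int64(196)), (np.int64(524), np.int64(-57), np.int64(161)), (np.int64(531), np.int64(-58), np.int64(159)), (np.int64(542), np.int64(-64), np.int64(161))]
266 [(np.int64(506), np.int64(-52), np.int64(156)), (np.int64(517), np.int64(-57), np.int64(157)), (np.int64(523), np.int64(-60), np.int64(157)), (np.int64(528), np.int64(-67), np.int64(164)), (np.int64(540), np.int64(-70), np.int64(162))]
```

```bash
python3 - <<'E'
from h import *
# open-finger picture s2: front finger tip lower edge at crop (265,385)/4.2
u,v=245+265/4.2,180+385/4.2
for z in(175,185,195,205,215): print(z,at_z('side',u,v,z).round(1))
# shut: tip end at crop (200,238)/5
u,v=265+200/5,215+238/5
for z in(182,190,200,210,215): print(z,at_z('side',u,v,z).round(1))
E
python3 -m pendant '[[0,0,0,-3,0],[0,0,0,0,0]]'
```

```text
175 [516.1 -89.4 175. ]
185 [513.9 -96.7 185. ]
195 [ 511.6 -103.9  195. ]
205 [ 509.4 -111.1  205. ]
215 [ 507.2 -118.4  215. ]
182 [516.6 -67.4 182. ]
190 [514.8 -73.4 190. ]
200 [512.6 -80.9 200. ]
210 [510.3 -88.4 210. ]
215 [509.2 -92.1 215. ]
time: 4.7
tool_pos: [511.6, -79.0, 185.6]
tcp_rot: [180.0, 0.0, 81.5]
ft_force: [0.4, 0.6, -0.2]
finger_gap: 0.2
```

```bash
python3 -m pendant '[[0,0,0,-26,0],[0,0,0,-30,0],[0,0,0,0,0],[0,0,0,0,0]]'; python3 - <<'E'
from h import *
p,d=optics.snapshot('side'); s=r.sense(); t=np.array(s['tool_pos']); print(t)
o=np.array([255,170]); a=cv2.resize(p[170:290,255:355],None,fx=5,fy=5,interpolation=cv2.INTER_CUBIC)
for z,col in((0,(0,0,255)),(19,(0,255,0)),(40,(255,0,0))):
    q=(proj('side',t+[0,0,z])[0]-o)*5; print(z,q); cv2.circle(a,tuple(int(x) for x in q),4,col,1)
cv2.imwrite('pics/s4.png',a)
u=int(round(proj('side',t)[0][0]))
for v in range(220,262,2): print(v,d[v,u],at_d('side',u,v,d[v,u]).round(0),p[v,u])
E
```

```text
time: 5.1
tool_pos: [511.9, -79.2, 242.0]
tcp_rot: [179.9, 0.0, 81.5]
ft_force: [-0.2, -0.7, -0.4]
finger_gap: -0.0
[511.24083674 -78.93192625 240.68703205]
0 [242.25854666 403.80699804]
19 [240.56432406 376.22003467]
40 [238.64544022 344.94633867]
220 1100.4148 [ 503. -115.  381.] [47 43 44]
222 1107.6125 [ 504. -113.  373.] [47 46 46]
224 1106.1183 [ 502. -117.  372.] [68 63 66]
226 1101.9988 [ 501. -122.  372.] [55 53 53]
228 1105.1642 [ 500. -123.  368.] [51 48 48]
230 1107.8306 [ 499. -124.  363.] [47 44 43]
232 1114.6027 [ 500. -123.  355.] [49 47 46]
234 1101.7002 [ 496. -134.  363.] [32 30 30]
236 1103.4781 [ 495. -136.  359.] [33 28 30]
238 1105.78 [ 495. -137.  354.] [21 18 19]
240 1182.1027 [508. -92. 294.] [22 18 21]
242 1197.5732 [509. -86. 279.] [19 17 15]
244 1197.0758 [508. -89. 277.] [54 51 50]
246 1348.0126 [534.   0. 158.] [154 150 148]
248 1343.2579 [532.  -6. 159.] [155 151 150]
250 1342.7963 [531. -10. 156.] [157 155 152]
252 1332.424 [528. -20. 161.] [155 154 151]
254 1336.7065 [527. -20. 155.] [157 154 151]
256 1322.7595 [523. -32. 162.] [156 154 152]
258 1323.3604 [522. -35. 159.] [160 158 155]
260 1260.0026 [510. -76. 206.] [207 203 205]
```

View pics/s4.png

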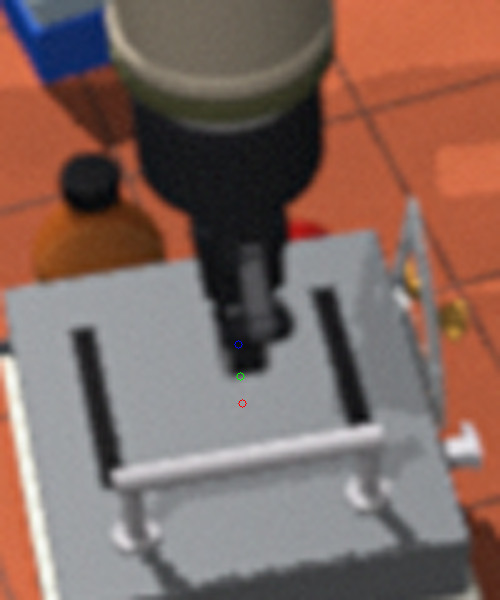

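The shut fingertips stand about 31 mm above the reported TCP: the picture and depth put them at z≈272, against 241 reported. That means the fingers closed above the bar last time. I'll trust the camera, open, and go about 30 mm deeper in careful steps while watching the force.

```bash
python3 -m pendant '[[1,0,0,0,0],[1,0,0,0,0],[1,0,0,0,0],[1,0,0,0,0],[1,0,0,15,0],[1,0,0,20,0],[1,0,0,20,0],[1,0,0,0,0]]'; python3 -m pendant '[[1,0,0,8,0],[1,0,0,8,0],[1,0,0,0,0]]';python3 -m pendant '[[1,0,0,6,0],[1,0,0,6,0],[1,0,0,0,0]]'; python3 - <<'E'
from h import *
p,d=optics.snapshot('side'); s=r.sense(); t=np.array(s['tool_pos']); print(t,s['ft_force'])
o=np.array([265,200]); a=cv2.resize(p[200:300,265:345],None,fx=6,fy=6,interpolation=cv2.INTER_CUBIC)
cv2.imwrite('pics/s5.png',a)
for v in range(262,284,2): print(v,[(tuple(at_d('side',u,v,d[v,u]).round(0).astype(int).tolist()),int(p[v,u].mean())) for u in (304,306,308,310)])
E
```

```text
time: 5.95
tool_pos: [508.8, -78.3, 181.5]
tcp_rot: [-179.6, -0.0, 81.5]
ft_force: [-0.6, 0.7, -0.4]
finger_gap: 85.3
time: 6.25
tool_pos: [510.9, -78.9, 169.2]
tcp_rot: [-179.9, -0.0, 81.5]
ft_force: [0.2, 0.1, 0.8]
finger_gap: 85.6
time: 6.55
tool_pos: [510.8, -78.8, 157.0]
tcp_rot: [-179.9, -0.0, 81.5]
ft_force: [-0.7, -0.6, -0.2]
finger_gap: 85.7
[510.93370985 -78.86132198 157.48358796] [-0.02833583 -0.36599146 -0.46434721]
262 [((491, -146, 290), 22), ((496, -144, 286), 34), ((500, -146, 286), 50), ((503, -148, 286), 43)]
264 [((490, -147, 284), 21), ((495, -145, 280), 22), ((499, -146, 279), 24), ((503, -147, 278), 23)]
266 [((490, -147, 278), 23), ((495, -147, 275), 25), ((499, -148, 275), 22), ((503, -149, 275), 23)]
268 [((490, -146, 270), 22), ((494, -148, 271), 22), ((498, -150, 271), 20), ((503, -148, 267), 22)]
270 [((489, -148, 265), 21), ((497, -138, 251), 21), ((501, -139, 250), 19), ((504, -143, 253), 20)]
272 [((489, -149, 260), 35), ((494, -147, 256), 20), ((498, -146, 253), 26), ((502, -149, 254), 29)]
274 [((488, -149, 254), 34), ((493, -148, 250), 25), ((497, -151, 253), 29), ((501, -150, 249), 28)]
276 [((487, -152, 251), 68), ((493, -149, 245), 23), ((502, -132, 218), 23), ((505, -136, 222), 21)]
278 [((495, -125, 206), 97), ((497, -133, 215), 27), ((502, -132, 211), 21), ((506, -135, 213), 14)]
280 [((495, -125, 199), 113), ((497, -133, 207), 66), ((501, -133, 206), 76), ((515, -104, 161), 99)]
282 [((501, -104, 161), 155), ((505, -105, 161), 156), ((509, -107, 162), 152), ((514, -106, 157), 150)]
```

View pics/s5.png

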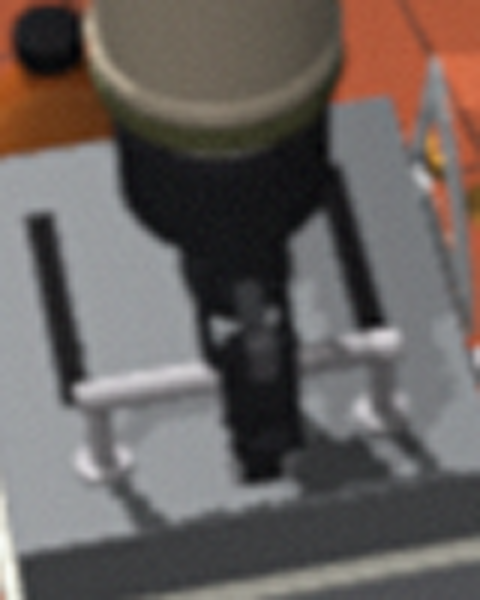

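With the fingers open, the front tip is at z≈207 for a reported TCP of 157, which fits an offset of about 33 mm. I'll go 8 mm lower, then close.

```bash
python3 -m pendant '[[1,0,0,8,0],[1,0,0,0,0],[0,0,0,0,0],[0,0,0,0,0],[0,0,0,0,0],[0,0,0,0,0],[0,0,0,0,0],[0,0,0,0,0],[0,0,0,0,0]]' 60; python3 -m pendant '[[0,0,0,0,0],[0,0,0,0,0]]'
```

```text
time: 7.5
tool_pos: [511.4, -78.4, 150.2]
tcp_rot: [180.0, -0.0, 81.5]
ft_force: [0.2, 4.1, 1.7]
finger_gap: 10.5
time: 7.7
tool_pos: [511.4, -78.4, 150.1]
tcp_rot: [180.0, -0.0, 81.5]
ft_force: [1.4, 6.3, 1.1]
finger_gap: 10.2
```

The bar is gripped, with the gap at about 10.3 mm. I'll compute the arc increments next.

```bash
python3 -c "
import numpy as np
f=np.arctan2(87,165);R=np.hypot(87,165)
th=np.arange(0,0.63,0.03)
for a,b in zip(th[:-1],th[1:]):print(round(b,2),[round(R*(np.cos(f+a)-np.cos(f+b)),1),round(-R*(np.sin(f+b)-np.sin(f+a)),1)])"
```

```text
0.03 [np.float64(2.7), np.float64(-4.9)]
0.06 [np.float64(2.8), np.float64(-4.8)]
0.09 [np.float64(3.0), np.float64(-4.7)]
0.12 [np.float64(3.1), np.float64(-4.6)]
0.15 [np.float64(3.3), np.float64(-4.6)]
0.18 [np.float64(3.4), np.float64(-4.5)]
0.21 [np.float64(3.5), np.float64(-4.4)]
0.24 [np.float64(3.6), np.float64(-4.2)]
0.27 [np.float64(3.8), np.float64(-4.1)]
0.3 [np.float64(3.9), np.float64(-4.0)]
0.33 [np.float64(4.0), np.float64(-3.9)]
0.36 [np.float64(4.1), np.float64(-3.8)]
0.39 [np.float64(4.2), np.float64(-3.6)]
0.42 [np.float64(4.3), np.float64(-3.5)]
0.45 [np.float64(4.5), np.float64(-3.4)]
0.48 [np.float64(4.6), np.float64(-3.3)]
0.51 [np.float64(4.6), np.float64(-3.1)]
0.54 [np.float64(4.7), np.float64(-3.0)]
0.57 [np.float64(4.8), np.float64(-2.8)]
0.6 [np.float64(4.9), np.float64(-2.7)]
```

```bash
python3 -m pendant '[[0,2.7,0,-4.9,0],[0,2.8,0,-4.8,0],[0,0,0,0,0]]'; python3 -m pendant '[[0,2.9,0,-4.7,0],[0,3.1,0,-4.6,0],[0,3.2,0,-4.5,0],[0,0,0,0,0],[0,0,0,0,0]]'
```

```text
time: 8.0
tool_pos: [512.0, -73.6, 159.0]
tcp_rot: [-180.0, 0.0, 81.5]
ft_force: [6.1, 0.7, -9.3]
finger_gap: 10.4
time: 8.5
tool_pos: [513.3, -65.1, 173.0]
tcp_rot: [-180.0, 0.1, 81.4]
ft_force: [4.4, -2.3, -6.5]
finger_gap: 9.9
```

The lid is rising, at about 0.14 rad with 6.5 N carried. I'll go on to about 0.39 and compare the pointers.

```bash
python3 -m pendant '[[0,3.4,0,-4.5,0],[0,3.5,0,-4.4,0],[0,3.6,0,-4.2,0],[0,3.8,0,-4.1,0],[0,0,0,0,0]]'; python3 -m pendant '[[0,3.9,0,-4.0,0],[0,4.0,0,-3.9,0],[0,4.1,0,-3.8,0],[0,4.2,0,-3.6,0],[0,0,0,0,0],[0,0,0,0,0]]';  python3 - <<'E'
from h import *
s=r.sense(); t=np.array(s['tool_pos']); print(t)
# lid angle from tool travel since grasp (511.4,-78.4,150.1)
f=np.arctan2(87,165);Rr=np.hypot(87,165); h=np.array([np.cos(np.radians(81.4)),np.sin(np.radians(81.4))])
x=-165+(t[:2]-[511.4,-78.4])@h; z=87+t[2]-150.1; print('lid',np.arctan2(z,-x)-f,'R',np.hypot(x,z),Rr)
p,_=optics.snapshot('side');q,_=optics.snapshot('top'); cv2.imwrite('pics/rs.png',p);cv2.imwrite('pics/rt.png',q)
a=cv2.resize(p[200:290,310:375],None,fx=6,fy=6,interpolation=cv2.INTER_CUBIC)
b=cv2.resize(q[200:250,285:385],None,fx=4,fy=4,interpolation=cv2.INTER_CUBIC)
c=np.zeros((540,790,3),np.uint8); c[:540,:390]=a; c[:200,390:790]=b; cv2.imwrite('pics/c6.png',c)
for cm in('side','top'):
    for n in('setting_tip','lid_pointer'):
        print(cm,n,[(w['score'],w['at']) for w in optics.search_frame(cm,n)][:3])
E
```

```text
time: 9.0
tool_pos: [515.3, -51.2, 190.8]
tcp_rot: [-180.0, 0.1, 81.4]
ft_force: [1.2, -6.7, -5.2]
finger_gap: 10.1
time: 9.6
tool_pos: [517.6, -36.2, 206.3]
tcp_rot: [-180.0, 0.2, 81.4]
ft_force: [-1.4, -8.4, -0.0]
finger_gap: 9.8
[517.60078908 -36.17252688 206.32846858]
lid 0.37874566324026704 R 188.35231888102777 186.53149868051776
side setting_tip [(0.44, [648.0, -2.9, 165.5])]
side lid_pointer [(0.8, [508.8, -54.9, 209.2])]
top setting_tip [(0.46, [643.3, 0.2, 169.0])]
top lid_pointer [(0.66, [482.3, 54.2, 173.3])]
```

View pics/c6.png

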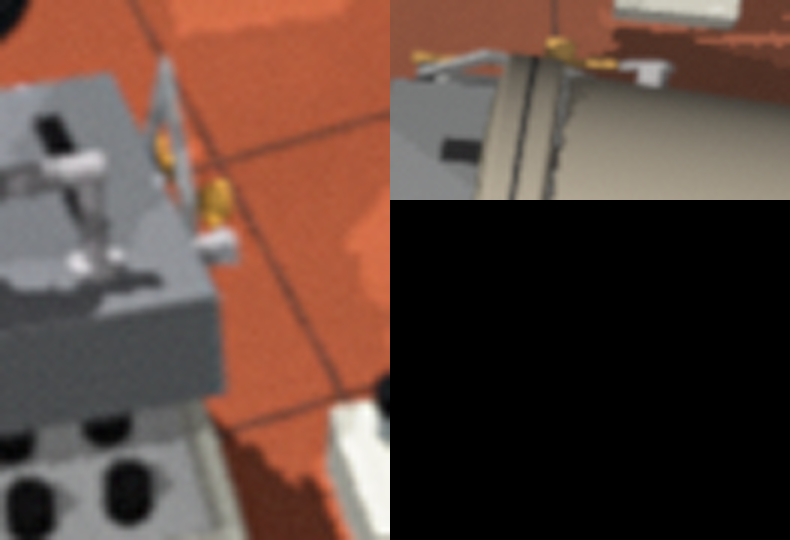

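In the top part of the crop, the lid tip and the brass tip almost touch, at (617,65). In the side part, the brass nut is at (217,195) and the lid blade at (215,245). I'll measure both angles numerically, using the lid plane from depth and the brass pixels intersected with the pointer plane.

```bash
python3 - <<'E'
from h import *
x0=np.load('pose.npy'); 
ca,sa=np.cos(x0[2]),np.sin(x0[2])
def toR(W): W=np.atleast_2d(W)-[x0[0],x0[1],0]; return np.c_[W[:,0]*ca+W[:,1]*sa,-W[:,0]*sa+W[:,1]*ca,W[:,2]]
def plane(c,u,v,y):
    e,d=ray(c,u,v); a=toR(e)[0]; b=toR(e+d)[0]-a; return a+b*(y-a[1])/b[1]
out={}
for c in('side','top'):
    p,d=optics.snapshot(c); np.savez(f'd2{c}.npz',p=p,d=d)
    b,g,rr=[p[...,i].astype(int) for i in range(3)]
    if c=='side':
        # lid top cloud
        L=[]
        for v in range(200,265):
            for u in range(248,345):
                if d[v,u]>0 and abs(rr[v,u]-b[v,u])<25 and 110<g[v,u]<190: L.append(at_d(c,u,v,d[v,u]))
        Q=toR(np.array(L)); Q=Q[(Q[:,0]>-60)&(Q[:,0]<125)&(abs(Q[:,1])<90)&(Q[:,2]>150)&(Q[:,2]<260)]
        rng=np.random.default_rng(0);best=None
        for _ in range(300):
            a=Q[rng.choice(len(Q),3,False)]; n=np.cross(a[1]-a[0],a[2]-a[0]); n/=np.linalg.norm(n)+1e-9
            m=abs((Q-a[0])@n)<3
            if best is None or m.sum()>best.sum(): best=m
        w=Q[best]; n=np.linalg.svd(w-w.mean(0),full_matrices=False)[2][2]; n*=np.sign(n[2]); print('lid plane n',n,'angle',np.arctan2(n[0],n[2]),best.sum(),len(Q), 'dist from hinge',(w.mean(0)-[135,0,115])@n)
    hsv=cv2.cvtColor(p,cv2.COLOR_BGR2HSV); win=(305,200,360,265) if c=='side' else (280,195,365,232)
    for v in range(win[1],win[3]):
        for u in range(win[0],win[2]):
            h,s,V=hsv[v,u]
            if 15<=h<=30 and s>110 and V>90:
                P=plane(c,u,v,-112); Dp=toR(at_d(c,u,v,d[v,u]))[0]
                f=lambda P:(round(float(np.arctan2(P[2]-115,135-P[0])),2),int(np.hypot(P[2]-115,135-P[0])),int(P[1]))
                print(c,u,v,(h,s,V),'plane',f(P),'depth',f(Dp))
E
```

```text
lid plane n [0.35883077 0.00443451 0.9333921 ] angle 0.367018721101616 1580 1757 dist from hinge 46.05124344607874
side 336 223 (np.uint8(16), np.uint8(142), np.uint8(185)) plane (2.41, 8, -112) depth (1.85, 10, -111)
side 336 224 (np.uint8(16), np.uint8(150), np.uint8(179)) plane (2.82, 6, -112) depth (1.53, 10, -110)
side 336 225 (np.uint8(16), np.uint8(151), np.uint8(157)) plane (-2.9, 6, -112) depth (1.35, 7, -110)
side 337 225 (np.uint8(16), np.uint8(165), np.uint8(196)) plane (1.13, 12, -112) depth (1.09, 14, -111)
side 336 226 (np.uint8(15), np.uint8(138), np.uint8(133)) plane (-2.44, 8, -112) depth (1.04, 6, -109)
side 337 226 (np.uint8(17), np.uint8(170), np.uint8(192)) plane (0.95, 8, -111) depth (0.9, 16, -110)
side 338 226 (np.uint8(17), np.uint8(124), np.uint8(191)) plane (0.87, 25, -112) depth (0.86, 78, -103)
side 337 227 (np.uint8(17), np.uint8(167), np.uint8(142)) plane (0.59, 6, -112) depth (0.77, 20, -109)
side 338 227 (np.uint8(17), np.uint8(124), np.uint8(152)) plane (0.76, 23, -111) depth (0.78, 26, -111)
side 346 230 (np.uint8(16), np.uint8(168), np.uint8(209))
[... 9947 characters left out ...]
np.uint8(147), np.uint8(163)) plane (0.49, 97, -112) depth (0.64, 107, -109)
top 337 216 (np.uint8(18), np.uint8(146), np.uint8(157)) plane (0.5, 100, -112) depth (0.6, 106, -110)
top 338 216 (np.uint8(18), np.uint8(145), np.uint8(163)) plane (0.5, 102, -112) depth (0.62, 110, -109)
top 339 216 (np.uint8(17), np.uint8(145), np.uint8(176)) plane (0.51, 105, -112) depth (0.6, 111, -110)
top 340 216 (np.uint8(18), np.uint8(143), np.uint8(173)) plane (0.52, 108, -112) depth (0.63, 116, -109)
top 341 216 (np.uint8(17), np.uint8(134), np.uint8(147)) plane (0.52, 111, -112) depth (0.6, 116, -110)
top 338 217 (np.uint8(15), np.uint8(144), np.uint8(101)) plane (0.37, 97, -112) depth (-0.9, 147, -133)
```

Depth on the brass blade gives a setting of about 0.60 rad, slightly biased up because the cameras see its top edge. The lid is at 0.37, from both the plane fit and the arm's travel. I'll go on to about 0.54 and compare both pointers with the same method.

```bash
python3 -m pendant '[[0,4.3,0,-3.5,0],[0,4.5,0,-3.4,0],[0,4.6,0,-3.3,0],[0,4.6,0,-3.1,0],[0,4.7,0,-3.0,0],[0,0,0,0,0],[0,0,0,0,0],[0,0,0,0,0]]'; cat > m.py <<'E'
from h import *
x0=np.load('pose.npy'); ca,sa=np.cos(x0[2]),np.sin(x0[2])
def toR(W): W=np.atleast_2d(W)-[x0[0],x0[1],0]; return np.c_[W[:,0]*ca+W[:,1]*sa,-W[:,0]*sa+W[:,1]*ca,W[:,2]]
t=np.array(r.sense()['tool_pos']); f=np.arctan2(87,165); h=np.array([np.cos(np.radians(81.4)),np.sin(np.radians(81.4))])
x=-165+(t[:2]-[511.4,-78.4])@h; z=87+t[2]-150.1; print('lid kin',np.arctan2(z,-x)-f,'R',np.hypot(x,z))
im={}
for c in('side','top'):
    p,d=optics.snapshot(c); im[c]=p; hsv=cv2.cvtColor(p,cv2.COLOR_BGR2HSV).astype(int)
    v,u=np.mgrid[190:275,270:375]; v=v.ravel();u=u.ravel(); dd=d[v,u]
    K,k,e,M=cam(c); n=cv2.undistortPoints(np.c_[u,v].astype(float)[:,None],K,np.array([k,0,0,0,0.]))[:,0]
    Q=toR(e+(np.c_[n,np.ones(len(n))]@M.T)*dd[:,None]); H,S,V=hsv[v,u].T
    rad=np.hypot(135-Q[:,0],Q[:,2]-115); a=np.arctan2(Q[:,2]-115,135-Q[:,0])
    b=(H>=15)&(H<=30)&(S>110)&(V>90)&(Q[:,1]<-104)&(Q[:,1]>-117)&(rad>92)&(rad<122)
    print(c,'brass',b.sum(),np.median(a[b]),np.percentile(a[b],[10,90]).round(3),np.median(rad[b]))
    w=(S<60)&(V>110)&(Q[:,1]<-104)&(Q[:,1]>-122)&(rad>118)&(rad<160)&(a>-.1)&(a<1)
    print(c,'steel',w.sum(),np.median(a[w]),np.percentile(a[w],[10,90]).round(3),np.median(rad[w]),np.percentile(rad[w],[10,90]).round(0))
    if c=='side':
        L=Q[(S<60)&(V>110)&(V<195)&(Q[:,0]>-40)&(Q[:,0]<125)&(abs(Q[:,1])<90)&(Q[:,2]>150)]
        rng=np.random.default_rng(0);best=np.zeros(len(L),bool)
        for _ in range(300):
            g=L[rng.choice(len(L),3,False)]; m=np.cross(g[1]-g[0],g[2]-g[0]); m/=np.linalg.norm(m)+1e-9
            i=abs((L-g[0])@m)<3
            if i.sum()>best.sum(): best=i
        g=L[best]; m=np.linalg.svd(g-g.mean(0),full_matrices=False)[2][2]; m*=np.sign(m[2])
        print('lid plane',np.arctan2(m[0],m[2]),best.sum(),'dist',(g.mean(0)-[135,0,115])@m)
a=cv2.resize(im['side'][195:280,310:375],None,fx=6,fy=6,interpolation=cv2.INTER_CUBIC)
b=cv2.resize(im['top'][200:240,310:360],None,fx=8,fy=8,interpolation=cv2.INTER_CUBIC)
c=np.zeros((510,790,3),np.uint8); c[:,:390]=a; c[:320,390:790]=b; cv2.imwrite('pics/last.png',c)
E
python3 m.py
```

```text
time: 10.8
tool_pos: [520.9, -14.6, 223.4]
tcp_rot: [180.0, 0.3, 81.3]
ft_force: [-5.0, -11.9, 4.2]
finger_gap: 10.1
lid kin 0.5254170520911354 R 189.2431123343076
side brass 3 0.6086412932755325 [0.601 0.633] 115.18127615905209
side steel 15 0.7471410551574618 [0.724 0.765] 145.6804481760799 [135. 149.]
lid plane 0.5161133190130845 960 dist 46.09307754813314
top brass 14 0.641112701037678 [0.631 0.664] 103.73994909300035
top steel 30 0.765951937215882 [0.745 0.779] 139.0634464326044 [130. 144.]
```

The steel pointer itself reads about 0.75 while the lid reads 0.52, so the pointers carry a common angular offset. I may already be past the mark, so I'm checking the picture now.

View pics/last.png

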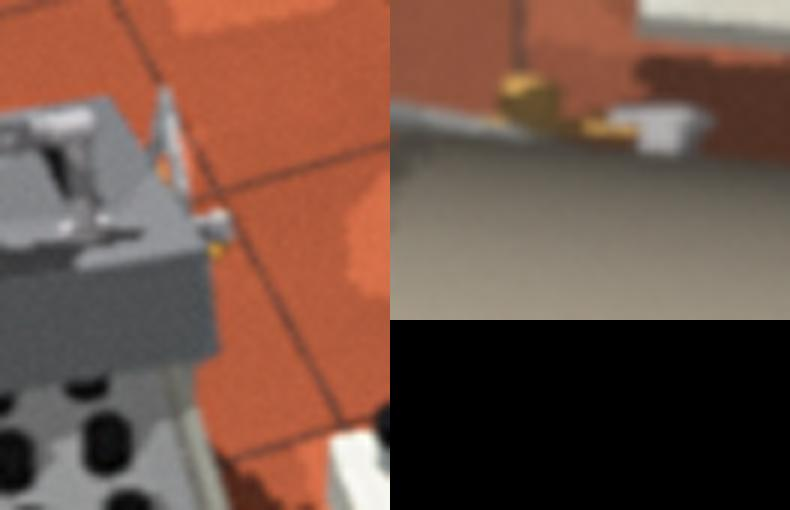

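```bash
python3 - <<'E'
# steel pointer angle at lid~0.372 (saved) and shut (d.npz has depth only)
import numpy as np,cv2,re
src=open('m.py').read()
from h import *
x0=np.load('pose.npy'); ca,sa=np.cos(x0[2]),np.sin(x0[2])
def toR(W): W=np.atleast_2d(W)-[x0[0],x0[1],0]; return np.c_[W[:,0]*ca+W[:,1]*sa,-W[:,0]*sa+W[:,1]*ca,W[:,2]]
optics.snapshot('top')
z=np.load('d.npz')
P={c:(np.load(f'd2{c}.npz')['p'],np.load(f'd2{c}.npz')['d']) for c in('side','top')}
S0={c:(cv2.imread(f'pics/{c}0.png'),z[c[0]]) for c in('side','top')}
for nm,D in(('lid.372',P),('shut',S0)):
  for c in D:
    p,d=D[c]; hsv=cv2.cvtColor(p,cv2.COLOR_BGR2HSV).astype(int)
    v,u=np.mgrid[190:275,270:375]; v=v.ravel();u=u.ravel(); dd=d[v,u]
    K,k,e,M=cam(c); n=cv2.undistortPoints(np.c_[u,v].astype(float)[:,None],K,np.array([k,0,0,0,0.]))[:,0]
    Q=toR(e+(np.c_[n,np.ones(len(n))]@M.T)*dd[:,None]); H,S,V=hsv[v,u].T
    rad=np.hypot(135-Q[:,0],Q[:,2]-115); a=np.arctan2(Q[:,2]-115,135-Q[:,0])
    b=(H>=15)&(H<=30)&(S>110)&(V>90)&(Q[:,1]<-104)&(Q[:,1]>-117)&(rad>92)&(rad<122)
    w=(S<60)&(V>110)&(Q[:,1]<-104)&(Q[:,1]>-122)&(rad>118)&(rad<160)&(a>-.1)&(a<1)
    print(nm,c,'brass',b.sum(),np.median(a[b]),'steel',w.sum(),np.median(a[w]),np.percentile(a[w],[10,90]).round(3),np.median(rad[w]))
E
```

```text
lid.372 side brass 8 0.6364653487238008 steel 21 0.6027864496884162 [0.559 0.618] 142.5036691502753
lid.372 top brass 18 0.6379290645782104 steel 35 0.6107784887593846 [0.588 0.626] 137.2388474093372
shut side brass 11 0.63513495671498 steel 26 0.23132833450630516 [0.2   0.254] 140.35494118215047
shut top brass 19 0.6479606636355566 steel 39 0.2306768129192161 [0.194 0.258] 135.07026975830937
```

The pictures confirm I overshot. The pointers carry a common 0.23 rad offset: steel read 0.231 shut, 0.607 at lid 0.372 and 0.755 now, while brass has stayed at 0.638. The mark is therefore at lid ≈ 0.40, so the lid is about 0.12 past it, inside the 0.15 limit. The brass hasn't moved. I'll lower it slowly by 0.12 rad.

```bash
python3 -m pendant '[[0,-2.4,0,1.5,0],[0,-2.3,0,1.5,0],[0,-2.3,0,1.6,0],[0,-2.3,0,1.6,0],[0,-2.3,0,1.6,0],[0,-2.3,0,1.7,0],[0,-2.2,0,1.7,0],[0,-2.2,0,1.7,0],[0,0,0,0,0],[0,0,0,0,0]]'; python3 m.py
```

```text
time: 11.95
tool_pos: [518.3, -32.1, 210.4]
tcp_rot: [180.0, 0.2, 81.4]
ft_force: [-4.6, -9.4, 4.9]
finger_gap: 10.1
lid kin 0.40960432386865575 R 188.8664959826084
side brass 7 0.6290595790683114 [0.606 0.642] 103.5213133960852
side steel 18 0.6288252551878497 [0.599 0.645] 143.02459660542812 [135. 148.]
lid plane 0.3961324466350977 1219 dist 45.980911040894114
top brass 18 0.6368396116898345 [0.619 0.658] 104.42956604208959
top steel 34 0.6436656250907968 [0.627 0.657] 137.0886114132636 [128. 144.]
```

The pointers are in line to within about 0.01 rad in both views. Holding, then a last look.

```bash
python3 -m pendant '[[0,0,0,0,0],[0,0,0,0,0],[0,0,0,0,0],[0,0,0,0,0],[0,0,0,0,0],[0,0,0,0,0],[0,0,0,0,0],[0,0,0,0,0],[0,0,0,0,0],[0,0,0,0,0]]'; python3 -m pendant '[[0,0,0,0,0],[0,0,0,0,0],[0,0,0,0,0],[0,0,0,0,0]]'; cp pics/last.png pics/last_prev.png; python3 m.py
```

```text
time: 13.05
tool_pos: [518.3, -32.0, 210.5]
tcp_rot: [180.0, 0.2, 81.4]
ft_force: [-4.7, -8.6, 4.2]
finger_gap: 10.1
time: 13.45
tool_pos: [518.3, -32.0, 210.5]
tcp_rot: [180.0, 0.2, 81.4]
ft_force: [-4.5, -9.1, 5.3]
finger_gap: 10.1
lid kin 0.4100444690246694 R 188.85292939052334
side brass 6 0.6331303747650807 [0.614 0.649] 108.43752894806008
side steel 18 0.6290137348743197 [0.589 0.645] 141.9558661223038 [137. 146.]
lid plane 0.3973480538731704 1213 dist 45.94338448245737
top brass 18 0.637984366877903 [0.621 0.657] 103.31116155104283
top steel 34 0.6474097672391332 [0.614 0.66 ] 137.87351946420057 [127. 143.]
```

View pics/last.png

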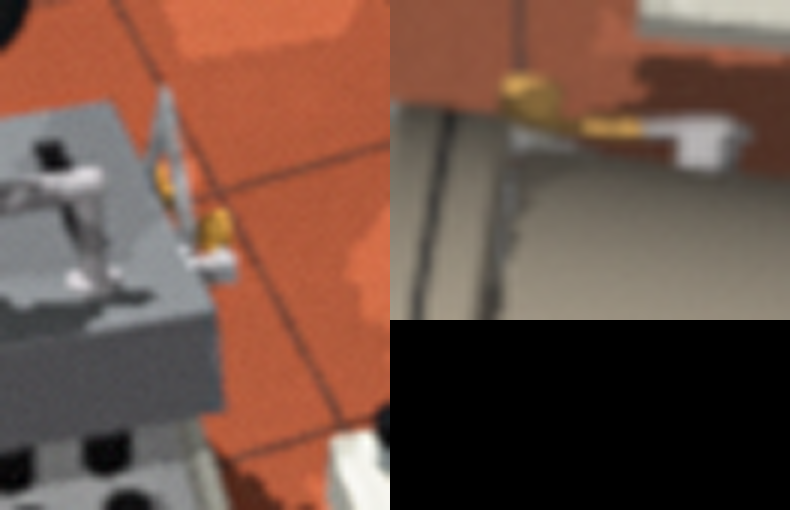

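The brass tip and steel tip stand tip to tip, at about (640,127) in the top part. The lid is steady and the grip holds.

```bash
python3 -c "from bench import hand_in; print(hand_in())"
```

```text
the job is handed in; nothing more can be done
None
```

I handed the job in with the lid held by its handle at the setting mark. I swung it past the mark once on the way, by about 0.12 rad (7°), which is inside the 8° limit.

**Last checks**
- **Lid angle:** it stood at about 0.40 rad, 0.397 from the lid-plane fit and 0.410 from the arm's travel. The mark is at about 0.40.
- **Pointers:** they were tip to tip in the picture. Measured from depth, steel against brass was 0.629 and 0.633 rad in the side view, and 0.647 and 0.638 in the top view. The tolerance is 0.07.
- **Steadiness:** the tool did not move over the last 1.5 s or so. The grip stayed at 10 mm on the bar with about 11 N at the wrist.
- **Setting pointer:** it read 0.64 rad before and after, so it does not appear to have moved.
- **Time and bystanders:** I finished at about 13.5 s of the 37 s. I did not re-measure the other things on the bench; nothing was seen to be touched.

**What went wrong or disagreed**
- **First grip missed:** the camera put the fingertips about 31 mm higher than the reported tool position, so the fingers closed above the bar. I went about 30 mm lower, using the camera, and it held.
- **Overshoot:** I first took the brass pointer's direction as the lid angle. Both pointers sit about 0.23 rad above the lid's own angle, so I raised the lid to about 0.52 rad and then lowered it slowly to the mark.
- **Pointer detection:** the trained networks did not find the lid pointer reliably, so I did not use them for it.

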